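Clear, switch on and load the market scale

ROBOT

A 6-joint arm with a two-finger parallel gripper is mounted at the origin on the work surface. World frame = base frame: x ahead of the robot, y to its left, z up, the work surface at z = 0. Lengths are in m, angles in degrees, forces in N, time in s.
With the tool pointing down it reaches from about 0.3 to 0.875 m from the base axis. Payload 6.4 kg.
Tool frame: the origin (TCP) lies midway between the tips of the shut fingers; the grasp point (between the pads) lies 19 mm behind it (env.grip_point_offset is the distance from the TCP to the grasp point, in m); z points along the fingers, y is the direction in which the jaws open and shut (so a half turn about z gives the same grasp; the last joint's range is limited). The gripper opens to 88 mm and grips with 3 to 60 N. Pads are 18 mm wide; open, the fingers measure 123 mm over their backs; the gripper's body (75 mm by 187 mm) begins 45 mm behind the grasp point.
Start: joints at [60.315, 10.359, 92.074, -0, 77.567, -11.82], TCP at [0.176, 0.547, 0.206] pointing down, gripper open.
Joint ranges: [-171.53, 171.53], [-51.25, 118.39], [17.06, 147.69], [-65.23, 245.23], [0, 150.52], [-178.68, 178.68]. Speed limits (degrees/s): [147.25, 147.25, 172.46, 180, 180, 180].

INTERFACE

Orientations are given as [roll, pitch, yaw] about the fixed x, y, z axes, in that order (R = Rz(yaw) Ry(pitch) Rx(roll)).
In Python, from cell import env gives the robot as it stands.
- The arm moves only by the tool apply_moves, never from a script. Its argument "targets" is a list of rows, each an object with "offset": the shift along the tool's x, y, z in mm, a list of three; "spin": the turn about the tool's z in rad. A call has 1 to 20 rows; each row shifts and turns the commanded pose from where the row before left it, along the tool's axes as they then stand; what a row does not reach is not made up. A row lasts 1/8 s, in which the tool goes at most 62.5 mm and 10.7 degrees, less where a joint would pass 70% of its speed; a pose out of reach is approached as far as the arm can. A call is refused whole if a number of a shift passes 62.5 or a number of a turn 0.188, either way. A call with a gripper value outside its range is refused whole. "grip" is the opening, from 0 (shut) to 1 (fully open), set as the call begins (left out, the last holds). The fingers move at their own pace and stop on an object; "force" is the grip in N (left out, the last holds). Time passes only in rows, so rows that do not move let the fingers close. It gives the time, the measured TCP pose, the force and the opening at its end, in the units of the state.
- env.get_state(): the state, without advancing time (a new reading comes with each control period).
- env.read_camera(name): name is "side" or "top"; returns a dict with "frame" (420x560x3 uint8, blue, green, red), "range_z" (420x560 float32, m along the optical axis (not along the pixel's ray), 0 where there is no reading), "K" (3x3 intrinsics, pixels), "D" ([k1, k2, p1, p2, k3] as OpenCV has them; the pictures are not rectified), "rvec" (rotation vector, rad) and "tvec" (3), from world to camera coordinates, as OpenCV has them. Camera axes: x right, y down, z forward; pixel columns grow to the right and rows downward; lengths in m; the calibration is good to about 2 mm. A picture is of the moment at which its call begins.
- env.finish_job(): hands the job in, once; it reports no verdict.
Trained networks look in a picture, given as the dict that the camera call returned (one of the last four; its "shot" number tells which), for a name from the list of things; names that differ only in an ending like _2 or _b are one class to them, and where a whole thing is asked for, a point or a joint stands for the part that bears it (a point fixed in the world has none). Each returns a list of dicts, best first, with "conf" (0 to 1); they miss things now and then, are a little off and sometimes report something else, mostly with a low value. They report only what shows in the picture. A call takes as long as a camera call. They do not tell look-alikes from the thing itself.
- env.cut_out(picture, label): "mask" (420x560 bool, what is visible of it) and "point" ([column, row] in pixels, amid what is visible of it).
- env.pinpoint(picture, label): "point" ([column, row] in pixels: a listed point, or the origin of a listed thing).
The state is a dict: "time_s": time; "q": joint angles; "joint_velocities": joint speeds; "joint_efforts": joint torques, N m; "tcp_pos": TCP position; "orientation": TCP orientation; "force": force on the tool from outside, world axes, zero at the start; "torque": the same for the moment, N m; "finger_gap": finger opening in m.
Only numpy, scipy, OpenCV 4.12 (cv2) and the standard library are available. Lean on these libraries where they do the work, as an engineer would, in place of code of your own. Each camera call takes 0.05 s, during which the arm holds its last target. There are 200 camera calls.

TASK

The scale sets its zero when it is switched on, so its pan must be empty then: first stand the jar of beans from the pan upright and wholly on the round wooden board and let go of it, then press the rocker on the grey power box over until it snaps to on (the end with the green stripe down), and only then stand the light green bottle with the white cap upright in the middle of the pan. Keep the jar and the bottle upright all the way, leave the rocker on, and do not disturb the dark bottle or the card terminal.

Things in the scene. Friction and masses are not known exactly. Their poses are not given: they have to be found in the camera images.
- scale: Counter scale, fixed to the table: cream housing 220 x 240 mm (its x by y), steel pan 200 x 220 mm on top. The flat pan's upper face is 85 mm above the table. Origin: centre of the underside; z up; its display faces its own -x.
- pan (a point): Centre of the upper face of the scale's pan (85 mm above the table), axes as the scale's.
- board: Round wooden board lying fixed on the table, diameter 170 mm, 12 mm thick, flat. Origin: centre of its underside.
- board_top (a point): Centre of the wooden board's upper face, 12 mm above the table.
- switch: Grey power box fixed to the table, 150 (its x) x 85 (y) x 58 mm high, with a black frame on top up to 64 mm above the table, and a red rocker 100 mm long (along x) and 44 mm wide in it. Origin: centre of its underside. Its +x end is the on end, with a green stripe on the rocker and on the box. The rocker's pivot lies along the box's y axis above the origin, 78 mm above the table.
- rocker (a joint): Angle of the red rocker in rad: 0 = off (as it starts, on end standing up, about 20 mm above the pivot), 0.56 = fully on (on end down, its edge about 7 mm below the pivot). A spring pushes it away from the middle (0.28) to whichever end is nearer; pressed at the point rocker_on_end it starts to give at about 8 N, gets lighter, and beyond the middle it snaps over by itself and stays.
- rocker_on_end (a point): Point on the rocker's upper face, near its on end, 38 mm from the pivot, middle of its width: the place to press straight down. It moves with the rocker: about 93 mm above the table when off, 73 mm when on.
- jar: Closed jar of dark beans, diameter 62 mm, 102 mm high, yellow lid (54 mm diameter, the top 13 mm), 0.3 to 0.55 kg. Starts standing on the pan. Origin: centre of its underside; z up. Straight glass wall up to about 80 mm.
- bottle: Light green bottle with white cap and paper label, 200 mm high, 0.35 to 0.7 kg. Body diameter 66 mm up to 124 mm, tapering to a neck 26 mm in diameter from 154 to 184 mm above its underside; the cap, 30 mm in diameter, is the top 16 mm. Starts standing on the table. Origin: centre of its underside; z up.
- dark_bottle: Bystander: nearly black bottle with black cap, same shape and size as the light green one, standing on the table; origin: centre of its underside. Leave it.
- terminal: Bystander: flat black card terminal, 150 (x) x 75 x 24 mm, lying between the robot and the scale; origin: centre of its underside. Leave it.
Things that resemble listed ones, but are neither listed nor needed, are in the scene too. Leave any orange look-alike of the jar alone.

How it is judged:
By the outcome, as a careful person would: the job done as asked, in the order asked, and still so for the second after the job is handed in, with the robot touching nothing.
It also fails if it takes over 62 s, if anything falls off the work surface, if the arm or the gripper's body presses on something with over 40 N, if the wrist force passes 120 N, or if a joint passes its speed limit or range.

## Working session

There is one attempt and no reset: what is moved stays moved. The work goes in short steps, Python scripts to look and compute and a tool call to move; the robot and the scene stay as the last step left them, time stands still between calls to the robot, and variables do not carry over. Pictures are saved under pics/ and viewed, about 8 in all and at most 12, crops included, and the job is handed in when it is done.

Besides the shell and the picture viewer there is one more tool, called after "Request:" as a command line: name --argument value ..., lists and objects as JSON in quotes. apply_moves: Moves the arm, as the interface text tells. Its arguments: {"type":"object","properties":{"targets":{"type":"array"},"grip":{"type":"number"},"force":{"type":"number"}},"required":["targets"]}

```bash
ls; mkdir -p pics; cat > h.py <<'E'
import numpy as np, cv2
from cell import env
def world(p,uv,z=None,rng=None):
    """pixel(s)->world: by plane height z or by range along optical axis"""
    uv=np.array(uv,float).reshape(-1,1,2)
    n=cv2.undistortPoints(uv,np.array(p["K"]),np.array(p["D"])).reshape(-1,2)
    R=cv2.Rodrigues(np.array(p["rvec"],float))[0]; t=np.array(p["tvec"],float).ravel()
    d=np.c_[n,np.ones(len(n))]
    c=-R.T@t
    if rng is not None: return (d*np.array(rng).reshape(-1,1)-t)@R
    dw=d@R
    return c+dw*((z-c[2])/dw[:,2])[:,None]
def cloud(p,m):
    v,u=np.nonzero(m&(p["range_z"]>0))
    return world(p,np.c_[u,v],rng=p["range_z"][v,u])
E
python3 - <<'E'
from h import *
s=env.get_state(); print(s)
zs=dict(pan=.085,board_top=.012,switch=0,rocker_on_end=.093,jar=.085,bottle=0,dark_bottle=0,terminal=0,scale=0,board=0)
P={n:env.read_camera(n) for n in("top","side")}
for n,p in P.items():
    cv2.imwrite(f"pics/{n}0.png",p["frame"])
    for k,z in zs.items():
        for d in env.pinpoint(p,k)[:3]:
            print(n,k,round(d["conf"],2),np.round(d["point"]),np.round(world(p,d["point"],z=z)[0],3))
E
```

```text
pics
{'time_s': 0.0, 'q': array([ 6.03165002e+01,  1.04005565e+01,  9.21332634e+01,  4.08258871e-04,
        7.75659379e+01, -1.18207523e+01]), 'joint_velocities': array([ 0.00263091, -0.04353673,  0.05567116, -0.12553141,  0.06466023,
       -0.05278758]), 'joint_efforts': array([ 1.36763421e-03, -4.33858895e+01, -3.41853189e+01,  7.03526312e-02,
        3.82693950e-02, -1.48657664e-04]), 'tcp_pos': array([0.17605852, 0.54675453, 0.20500975]), 'orientation': array([-1.79902439e+02, -2.08254954e-02,  1.62137147e+02]), 'force': array([ 0.38211417,  0.23831723, -0.63263938]), 'torque': array([-0.01906902, -0.02239524, -0.00840031]), 'finger_gap': 0.08792761623795377}
top pan 0.84 [288. 164.] [ 0.611 -0.027  0.085]
top board_top 0.86 [421. 255.] [ 0.429 -0.303  0.012]
top switch 0.97 [126. 262.] [0.42  0.306 0.   ]
top rocker_on_end 0.57 [130. 254.] [0.439 0.273 0.093]
top jar 0.89 [170. 137.] [0.664 0.2   0.085]
top jar 0.64 [257. 166.] [0.606 0.033 0.085]
top bottle 0.77 [431. 171.] [ 0.605 -0.333  0.   ]
top bottle 0.6 [418. 251.] [ 0.437 -0.302  0.   ]
top dark_bottle 0.59 [112. 176.] [0.597 0.336 0.   ]
top terminal 0.76 [253. 271.] [0.397 0.043 0.   ]
top scale 0.9 [290. 169.] [ 0.612 -0.034  0.   ]
top board 0.97 [418. 252.] [ 0.435 -0.302  0.   ]
top board 0.28 [290. 174.] [ 0.601 -0.034  0.   ]
side pan 0.79 [319. 208.] [ 0.607 -0.024  0.085]
side pan 0.39 [199. 173.] [0.408 0.19  0.085]
side board_top 0.97 [296. 378.] [ 0.43  -0.311  0.012]
side switch 0.93 [197. 172.] [0.421 0.31  0.   ]
side rocker_on_end 0.96 [203. 148.] [0.439 0.273 0.093]
side jar 0.94 [302. 164.] [0.635 0.13  0.085]
side jar 0.79 [313. 194.] [0.612 0.019 0.085]
side bottle 0.67 [395. 352.] [ 0.608 -0.33   0.   ]
side dark_bottle 0.85 [261. 150.] [ 0.607  0.336 -0.   ]
side terminal 0.97 [218. 240.] [0.404 0.052 0.   ]
side scale 0.71 [324. 240.] [ 0.614 -0.037  0.   ]
side board 0.9 [298. 377.] [ 0.436 -0.305  0.   ]
```

View pics/top0.png

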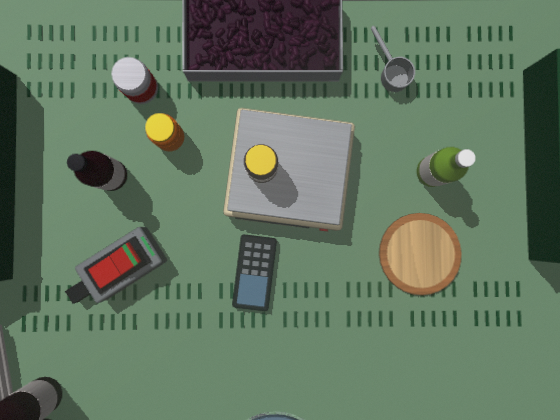

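View pics/side0.png

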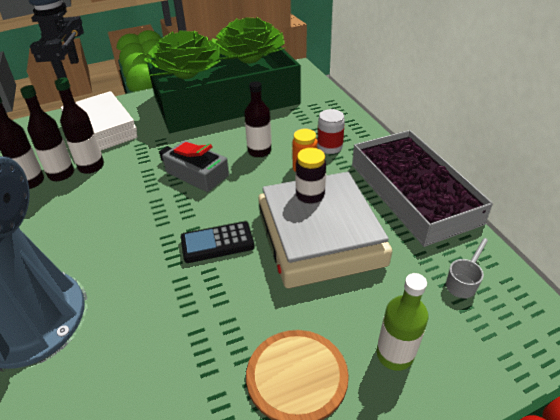

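The top view shows the jar with its yellow lid on the pan at (261,162) and the orange look-alike at (162,130). The green bottle stands at (430,171), the board is at (420,254), and the rocker box's green end points to the upper right at (148,243). Next I'll refine these positions with depth.

```bash
cat > fit.py <<'E'
from h import *
from scipy.optimize import least_squares
def circ(q,r):
    f=lambda c:np.hypot(q[:,0]-c[0],q[:,1]-c[1])-r
    o=least_squares(f,q[:,:2].mean(0),loss="soft_l1",f_scale=.002); return o.x,np.median(abs(f(o.x)))
E
python3 - <<'E'
from fit import *
P={n:env.read_camera(n) for n in("top","side")}
near=dict(jar=(.61,.025),bottle=(.606,-.331))
for n,p in P.items():
    C=cloud(p,np.ones((420,560),bool))
    for k,c in near.items():
        q=C[np.hypot(C[:,0]-c[0],C[:,1]-c[1])<.055]
        b={"jar":(.095,.162),"bottle":(.01,.12)}[k]; r={"jar":.031,"bottle":.033}[k]
        s=q[(q[:,2]>b[0])&(q[:,2]<b[1])]
        print(n,k,"body",circ(s,r),len(s),"top",np.percentile(q[:,2],99).round(4))
        t=q[q[:,2]>({"jar":.182,"bottle":.197}[k])]
        if len(t): print("   top mid",((t.max(0)+t.min(0))/2).round(4),t.mean(0).round(4),len(t))
    q=C[(abs(C[:,2]-.085)<.004)&(np.hypot(C[:,0]-.61,C[:,1]+.03)<.17)]
    print(n,"pan",cv2.minAreaRect(q[:,:2].astype(np.float32)*1000),q[:,2].mean())
    q=C[(abs(C[:,2]-.012)<.003)&(np.hypot(C[:,0]-.433,C[:,1]+.305)<.11)]
    print(n,"board",cv2.minEnclosingCircle(q[:,:2].astype(np.float32)*1000),len(q),np.median(q[:,2]))
    q=C[(C[:,2]>.068)&(np.hypot(C[:,0]-.42,C[:,1]-.307)<.07)]
    print(n,"rocker",cv2.minAreaRect(q[:,:2].astype(np.float32)*1000),q[q[:,2].argmax()].round(4))
    q=C[(abs(C[:,2]-.061)<.005)&(np.hypot(C[:,0]-.42,C[:,1]-.307)<.1)]
    print(n,"box",cv2.minAreaRect(q[:,:2].astype(np.float32)*1000))
E
```

```text
top jar body (array([0.60534697, 0.02445475]), np.float64(0.00022654131987338323)) 106 top 0.1896
   top mid [0.6054 0.0246 0.187 ] [0.605  0.0245 0.1866] 730
top bottle body (array([ 0.60464104, -0.33203069]), np.float64(0.00036565824482598375)) 562 top 0.2013
   top mid [ 0.604  -0.3316  0.2003] [ 0.6043 -0.3309  0.1997] 232
top pan ((605.53271484375, -30.150962829589844), (219.51585388183594, 199.79200744628906), 82.11832427978516) 0.08470329561148819
top board ((432.7815246582031, -301.4926452636719), 85.5054931640625) 4539 0.012058318143095487
top rocker ((419.97930908203125, 303.73175048828125), (51.369388580322266, 108.27302551269531), 36.869564056396484) [0.4263 0.2574 0.1011]
top box ((418.0761413574219, 304.55511474609375), (85.27125549316406, 149.85540771484375), 32.42121124267578)
side jar body (array([0.60618648, 0.02387309]), np.float64(0.0006396034376093124)) 775 top 0.1876
   top mid [0.605  0.0217 0.1854] [0.6046 0.0198 0.1857] 359
side bottle body (array([ 0.60630312, -0.33303753]), np.float64(0.0004960320161253307)) 1569 top 0.2005
   top mid [ 0.6058 -0.3332  0.1997] [ 0.6052 -0.3341  0.1994] 270
side pan ((606.225830078125, -32.03399658203125), (222.61712646484375, 200.72805786132812), 82.2473373413086) 0.0849844799449816
side board ((434.0977478027344, -303.3106384277344), 85.17507934570312) 7320 0.011881831097657086
side rocker ((419.8439025878906, 303.095947265625), (47.706939697265625, 101.54421997070312), 31.8895263671875) [0.4489 0.2657 0.0985]
side box ((418.8084411621094, 301.1141357421875), (82.63740539550781, 149.44253540039062), 32.92362976074219)
```

Request:
apply_moves --targets '[{"offset": [0,0,-22],"spin": -0.156},{"offset": [0,0,-22],"spin": -0.156},{"offset": [-30.7,-37.3,0],"spin": 0},{"offset": [-30.7,-37.3,0],"spin": 0},{"offset": [-30.7,-37.3,0],"spin": 0},{"offset": [-30.7,-37.3,0],"spin": 0},{"offset": [-30.7,-37.3,0],"spin": 0},{"offset": [-30.7,-37.3,0],"spin": 0},{"offset": [-30.7,-37.3,0],"spin": 0},{"offset": [-30.7,-37.3,0],"spin": 0},{"offset": [-30.7,-37.3,0],"spin": 0},{"offset": [-30.7,-37.3,0],"spin": 0},{"offset": [-30.7,-37.3,0],"spin": 0},{"offset": [-30.7,-37.3,0],"spin": 0},{"offset": [-30.7,-37.3,0],"spin": 0},{"offset": [-30.7,-37.3,0],"spin": 0},{"offset": [0,0,0],"spin": 0},{"offset": [0,0,0],"spin": 0}]' --grip 1

```text
time_s: 3.45
tcp_pos: [0.6058, 0.0255, 0.2496]
orientation: [180.0, -0.1, 180.0]
force: [-0.8, 0.3, 0.4]
finger_gap: 0.0881
```

Request:
apply_moves --targets '[{"offset": [0,-1,30],"spin": 0},{"offset": [0,0,30],"spin": 0},{"offset": [0,0,30],"spin": 0},{"offset": [0,0,18],"spin": 0},{"offset": [0,0,10],"spin": 0},{"offset": [0,0,0],"spin": 0}]'

```text
time_s: 4.2
tcp_pos: [0.6061, 0.0246, 0.1319]
orientation: [180.0, -0.0, -180.0]
force: [0.0, 0.6, -0.2]
finger_gap: 0.088
```

Request:
apply_moves --targets '[{"offset": [0,0,0],"spin": 0},{"offset": [0,0,0],"spin": 0},{"offset": [0,0,0],"spin": 0},{"offset": [0,0,0],"spin": 0},{"offset": [0,0,0],"spin": 0},{"offset": [0,0,0],"spin": 0}]' --grip 0 --force 30

```text
time_s: 4.95
tcp_pos: [0.6068, 0.0238, 0.1326]
orientation: [-180.0, 0.1, -180.0]
force: [0.1, -2.3, 3.7]
finger_gap: 0.0601
```

Request:
apply_moves --targets '[{"offset": [0,0,-8],"spin": 0},{"offset": [0,0,-16],"spin": 0},{"offset": [0,0,-24],"spin": 0},{"offset": [0,0,-12],"spin": 0},{"offset": [4,-7,0],"spin": 0},{"offset": [9,-17,0],"spin": 0},{"offset": [16,-30,0],"spin": 0},{"offset": [18,-35,0],"spin": 0},{"offset": [18,-35,0],"spin": 0},{"offset": [18,-35,0],"spin": 0},{"offset": [18,-35,0],"spin": 0},{"offset": [18,-35,0],"spin": 0},{"offset": [18,-35,0],"spin": 0},{"offset": [17,-30,0],"spin": 0},{"offset": [11,-20,0],"spin": 0},{"offset": [8,-13,0],"spin": 0},{"offset": [0,0,0],"spin": 0},{"offset": [0,0,0],"spin": 0}]'

```text
time_s: 7.2
tcp_pos: [0.4334, -0.3022, 0.1916]
orientation: [180.0, -0.0, -180.0]
force: [0.0, -0.2, -2.5]
finger_gap: 0.0598
```

Request:
apply_moves --targets '[{"offset": [0,0,12],"spin": 0},{"offset": [0,0,28],"spin": 0},{"offset": [0,0,30],"spin": 0},{"offset": [0,0,28],"spin": 0},{"offset": [0,0,18],"spin": 0},{"offset": [0,0,9],"spin": 0},{"offset": [0,0,4],"spin": 0},{"offset": [0,0,2],"spin": 0},{"offset": [0,0,0],"spin": 0},{"offset": [0,0,0],"spin": 0}]'

```text
time_s: 8.45
tcp_pos: [0.4337, -0.3032, 0.0615]
orientation: [-180.0, 0.0, -180.0]
force: [-0.5, 0.2, -4.2]
finger_gap: 0.0598
```

```bash
python3 - <<'E'
from fit import *
p=env.read_camera("side"); cv2.imwrite("pics/side1.png",p["frame"])
print(env.get_state()["force"],env.get_state()["tcp_pos"])
E
```

```text
[-1.22916999 -0.32039006 -3.66881143] [ 0.43361578 -0.30316238  0.06143278]
```

View pics/side1.png

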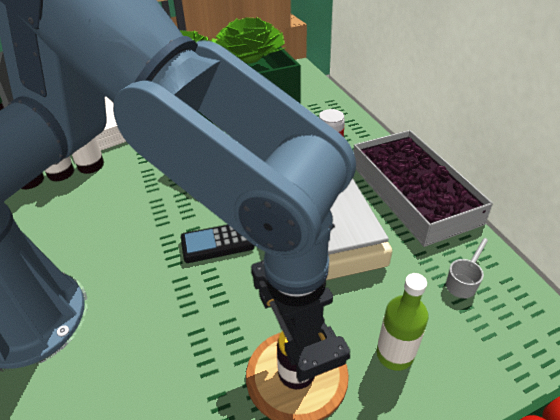

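The jar is held upright over the middle of the board at about (296,365), with the bottle and scale clear. I'll lower it the last few millimetres.

Request:
apply_moves --targets '[{"offset": [0,0,1],"spin": 0},{"offset": [0,0,1],"spin": 0},{"offset": [0,0,0],"spin": 0},{"offset": [0,0,0],"spin": 0}]'

```text
time_s: 9.0
tcp_pos: [0.4337, -0.3032, 0.0595]
orientation: [-180.0, 0.0, -180.0]
force: [-0.5, 0.5, 4.4]
finger_gap: 0.0596
```

Request:
apply_moves --targets '[{"offset": [0,0,0],"spin": 0},{"offset": [0,0,0],"spin": 0},{"offset": [0,0,0],"spin": 0},{"offset": [0,0,0],"spin": 0},{"offset": [0,0,-10],"spin": 0},{"offset": [0,0,-30],"spin": 0},{"offset": [0,0,-45],"spin": 0},{"offset": [0,0,-45],"spin": 0},{"offset": [0,0,-10],"spin": 0}]' --grip 1

```text
time_s: 10.12
tcp_pos: [0.4349, -0.3044, 0.2032]
orientation: [-179.7, 0.3, -180.0]
force: [0.9, 0.0, -0.8]
finger_gap: 0.0877
```

Request:
apply_moves --targets '[{"offset": [0,28,0],"spin": 0},{"offset": [0,48,0],"spin": 0},{"offset": [0,50,0],"spin": 0},{"offset": [0,50,0],"spin": 0},{"offset": [0,50,0],"spin": 0},{"offset": [0,50,0],"spin": 0},{"offset": [0,50,0],"spin": 0},{"offset": [0,50,0],"spin": 0},{"offset": [0,50,0],"spin": 0},{"offset": [0,50,0],"spin": 0},{"offset": [0,50,0],"spin": 0},{"offset": [-4,51,0],"spin": 0},{"offset": [0,0,0],"spin": 0.168},{"offset": [0,0,0],"spin": 0.168},{"offset": [0,0,0],"spin": 0.168},{"offset": [0,0,0],"spin": 0.168},{"offset": [0,0,0],"spin": 0.168},{"offset": [0,0,0],"spin": 0.172},{"offset": [0,0,0],"spin": 0},{"offset": [0,0,0],"spin": 0}]' --grip 0

```text
time_s: 12.62
tcp_pos: [0.4369, 0.274, 0.1985]
orientation: [-180.0, -0.0, 122.2]
force: [-0.5, -0.1, -1.0]
finger_gap: 0.0006
```

```bash
python3 - <<'E'
from fit import *
p=env.read_camera("side"); cv2.imwrite("pics/side2.png",p["frame"])
print(env.get_state()["force"])
E
```

```text
[-0.48113857  0.61856652  0.06260288]
```

View pics/side2.png

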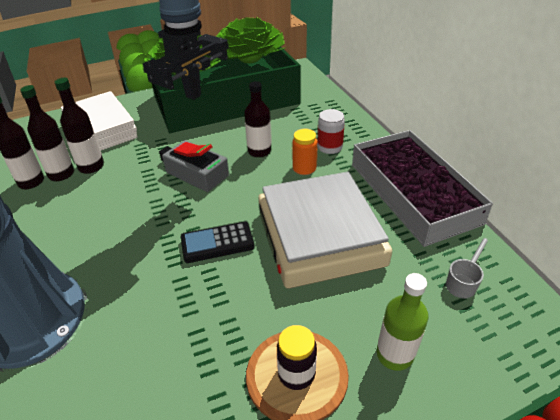

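The jar stands upright on the board at (296,360) and the pan is empty. The gripper is shut above the rocker, so I'll press now.

Request:
apply_moves --targets '[{"offset": [0,0,30],"spin": 0},{"offset": [0,0,40],"spin": 0},{"offset": [0,0,20],"spin": 0},{"offset": [0,0,8],"spin": 0},{"offset": [0,0,5],"spin": 0},{"offset": [0,0,5],"spin": 0},{"offset": [0,0,0],"spin": 0}]'

```text
time_s: 13.55
tcp_pos: [0.4374, 0.2742, 0.0912]
orientation: [180.0, 0.0, 122.0]
force: [-0.3, -0.3, -0.8]
finger_gap: 0.0009
```

Request:
apply_moves --targets '[{"offset": [0,0,4],"spin": 0},{"offset": [0,0,4],"spin": 0},{"offset": [0,0,4],"spin": 0},{"offset": [0,0,2],"spin": 0},{"offset": [0,0,1],"spin": 0},{"offset": [0,0,0],"spin": 0}]'

```text
time_s: 14.3
tcp_pos: [0.4373, 0.2742, 0.0759]
orientation: [-180.0, -0.0, 122.0]
force: [0.1, -0.0, -0.0]
finger_gap: 0.0002
```

Request:
apply_moves --targets '[{"offset": [0,0,-15],"spin": 0},{"offset": [0,0,-40],"spin": 0},{"offset": [0,0,-50],"spin": -0.168},{"offset": [0,0,-50],"spin": -0.168},{"offset": [0,0,-20],"spin": -0.168},{"offset": [0,0,0],"spin": -0.168},{"offset": [0,0,0],"spin": -0.168},{"offset": [0,0,0],"spin": -0.172},{"offset": [0,0,0],"spin": 0}]'

```text
time_s: 15.42
tcp_pos: [0.4374, 0.2742, 0.2521]
orientation: [180.0, 0.1, 179.9]
force: [0.5, 0.4, -0.7]
finger_gap: 0.0004
```

```bash
python3 - <<'E'
from fit import *
p=env.read_camera("side"); cv2.imwrite("pics/side3.png",cv2.resize(p["frame"][100:260,120:320],None,fx=3,fy=3))
for d in env.pinpoint(p,"rocker_on_end"): print(d["conf"],d["point"],world(p,d["point"],z=.073))
C=cloud(p,np.ones((420,560),bool))
q=C[(C[:,2]>.066)&(C[:,2]<.13)&(np.hypot(C[:,0]-.42,C[:,1]-.305)<.07)]
u=(q[:,:2]-[.418,.304])@[.53,-.848]
for a in np.arange(-.06,.06,.02):
    m=(u>a)&(u<a+.02); print(round(a,2),m.sum(),np.median(q[m,2]) if m.any() else None)
q=C[np.hypot(C[:,0]-.4335,C[:,1]+.3025)<.06]; s=q[(q[:,2]>.02)&(q[:,2]<.09)]; print("jar",circ(s,.031),np.percentile(q[:,2],99))
E
```

```text
0.61 [203.1, 148.5] [[0.4450288  0.30137218 0.073     ]]
-0.06 31 0.07090394271746418
-0.04 74 0.0728810937204486
-0.02 81 0.0753679004131268
0.0 57 0.0797532637546522
0.02 60 0.08849970203427836
0.04 83 0.09424968420164911
jar (array([ 0.43318807, -0.30369802]), np.float64(0.00047926055917209623)) 0.11528137209760633
```

View pics/side3.png

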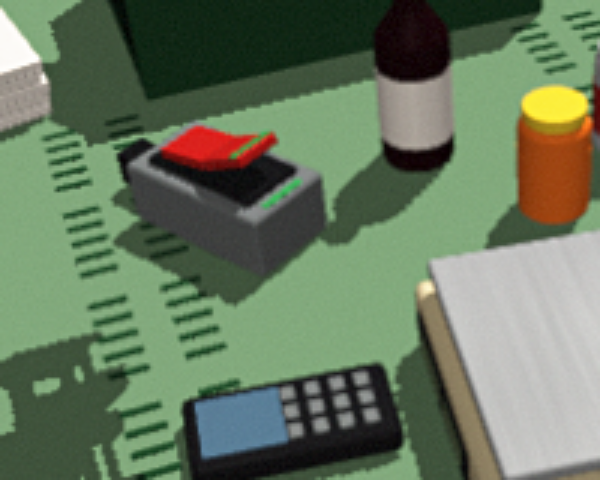

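The rocker is still off, with its red flap up at crop position (255,145), so the press didn't take. I'll repeat it in small steps, watching force and picture.

Request:
apply_moves --targets '[{"offset": [0,0,20],"spin": 0.168},{"offset": [0,0,40],"spin": 0.168},{"offset": [0,0,40],"spin": 0.168},{"offset": [0,0,30],"spin": 0.168},{"offset": [0,0,16],"spin": 0.168},{"offset": [0,0,10],"spin": 0.172},{"offset": [0,0,6],"spin": 0},{"offset": [0,0,0],"spin": 0}]'

```text
time_s: 16.52
tcp_pos: [0.4371, 0.2741, 0.0888]
orientation: [-180.0, -0.0, 122.2]
force: [0.3, 0.6, 0.2]
finger_gap: 0.0
```

```bash
python3 - <<'E'
from fit import *
P={n:env.read_camera(n) for n in("top","side")}
s=env.get_state(); print(s["force"],s["tcp_pos"])
a=cv2.resize(P["side"]["frame"][100:220,130:260],None,fx=3,fy=3)
b=cv2.resize(P["top"]["frame"][200:320,60:190],None,fx=3,fy=3)
cv2.imwrite("pics/s4.png",np.hstack([a,b]))
E
```

```text
[-0.99805011  0.00603764 -0.57374428] [0.43761345 0.27428441 0.0894657 ]
```

View pics/s4.png

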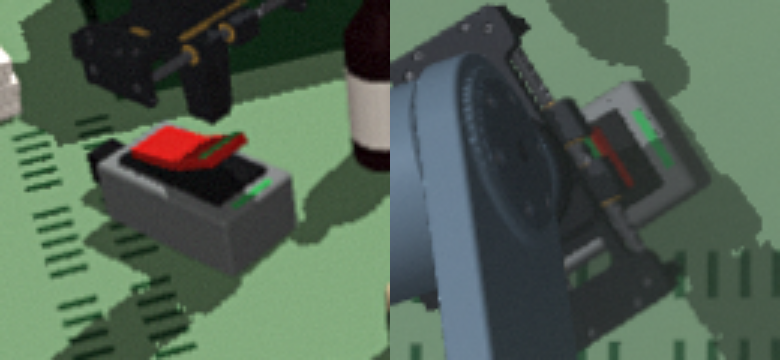

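```bash
python3 - <<'E'
from fit import *
def proj(p,X): return cv2.projectPoints(np.array(X,float).reshape(-1,3),p["rvec"],p["tvec"],p["K"],np.array(p["D"]))[0].reshape(-1,2).round(1)
P={n:env.read_camera(n) for n in("top","side")}
t=env.get_state()["tcp_pos"]
d=np.array([.53,-.848]);w=np.array([.848,.53]);o=np.array([.418,.304])
for n,p in P.items():
    print(n,"tcp",proj(p,t),"roe",proj(p,[*(o+.0356*d),.093]))
    C=cloud(p,np.ones((420,560),bool))
    r=(C[:,:2]-o); u=r@d; v=r@w
    # min height map of range points along u (rocker centre strip)
    for a in np.arange(-.06,.075,.01):
        m=(u>a)&(u<a+.01)&(abs(v)<.018)&(C[:,2]>.05)
        print(round(a,3),m.sum(),np.percentile(C[m,2],[5,25,50,75]).round(3) if m.any() else "")
    m=(np.hypot(u-.035,v)<.04)&(C[:,2]>.082)
    q=np.c_[u,v,C[:,2]][m]
    f=q[(q[:,2]>.105)&(q[:,2]<.125)]
    print("finger pts",len(f),f.min(0).round(3) if len(f) else "",f.max(0).round(3) if len(f) else "")
E
```

```text
top tcp [[129.6 254.7]] roe [[129.4 255.3]]
-0.06 0 
-0.05 0 
-0.04 0 
-0.03 0 
-0.02 175 [0.464 0.469 0.475 0.48 ]
-0.01 246 [0.467 0.471 0.473 0.475]
0.0 284 [0.469 0.472 0.474 0.475]
0.01 283 [0.47  0.473 0.474 0.476]
0.02 282 [0.471 0.473 0.475 0.475]
0.03 289 [0.471 0.473 0.475 0.476]
0.04 434 [0.062 0.094 0.473 0.475]
0.05 498 [0.059 0.203 0.471 0.475]
0.06 535 [0.057 0.204 0.312 0.474]
0.07 323 [0.054 0.296 0.471 0.475]
finger pts 3 [0.043 0.004 0.122] [0.044 0.01  0.123]
side tcp [[202.1 149.3]] roe [[201.6 148.3]]
-0.06 0 
-0.05 22 [0.07  0.071 0.071 0.072]
-0.04 25 [0.071 0.071 0.072 0.073]
-0.03 22 [0.072 0.073 0.074 0.074]
-0.02 31 [0.073 0.075 0.075 0.076]
-0.01 30 [0.074 0.076 0.077 0.077]
0.0 26 [0.062 0.068 0.079 0.08 ]
0.01 32 [0.062 0.063 0.074 0.084]
0.02 68 [0.062 0.063 0.086 0.131]
0.03 99 [0.062 0.064 0.128 0.153]
0.04 334 [0.063 0.097 0.141 0.16 ]
0.05 313 [0.061 0.209 0.228 0.241]
0.06 370 [0.057 0.206 0.285 0.313]
0.07 517 [0.055 0.307 0.328 0.353]
finger pts 11 [ 0.042 -0.01   0.12 ] [0.046 0.011 0.125]
```

```bash
python3 - <<'E'
from fit import *
p=env.read_camera("side"); t=env.get_state()["tcp_pos"]; print(t)
V,U=np.mgrid[110:165:1,185:225:1]
W=world(p,np.c_[U.ravel(),V.ravel()],rng=p["range_z"][V,U].ravel())-[t[0],t[1],0]
W=W.reshape(*V.shape,3)
for c in (193,196,199,202,205):
    print(c,[(int(V[i,0]),*(W[i,c-185]*1000).round().astype(int).tolist()) for i in range(16,45,3)])
h=p["frame"][100:160,170:235]; cv2.imwrite("pics/s5.png",cv2.resize(h,None,fx=10,fy=10,interpolation=cv2.INTER_NEAREST))
E
```

```text
[0.43762552 0.27430414 0.08948493]
193 [(126, -14, -13, 166), (129, -15, -12, 158), (132, -15, -4, 145), (135, -16, -4, 137), (138, 12, 197, 2), (141, 9, 184, 0), (144, -11, 55, 75), (147, -15, 38, 77), (150, -20, 14, 84), (153, -23, -1, 86)]
196 [(126, -8, -20, 169), (129, -9, -20, 161), (132, -10, -14, 150), (135, -11, -14, 142), (138, -11, -11, 132), (141, 16, 180, 1), (144, 13, 165, 0), (147, -8, 34, 77), (150, -13, 9, 86), (153, -18, -15, 94)]
199 [(126, 0, -8, 159), (129, -1, -13, 154), (132, -3, -15, 148), (135, -4, -15, 141), (138, -5, -15, 132), (141, 24, 175, 1), (144, 21, 165, -2), (147, -3, 21, 84), (150, -8, -2, 91), (153, -12, -22, 96)]
202 [(126, 8, -7, 157), (129, 6, -7, 149), (132, -150, -915, 707), (135, 4, -6, 133), (138, 3, -7, 125), (141, 33, 176, -2), (144, 29, 160, -1), (147, 3, 11, 89), (150, -3, -13, 97), (153, -5, -21, 94)]
205 [(126, 15, -4, 153), (129, 14, -6, 147), (132, 13, -5, 138), (135, 12, -2, 128), (138, 11, -4, 122), (141, 39, 167, 2), (144, 36, 153, 1), (147, 7, -6, 98), (150, 5, -11, 93), (153, 10, 23, 61)]
```

View pics/s5.png

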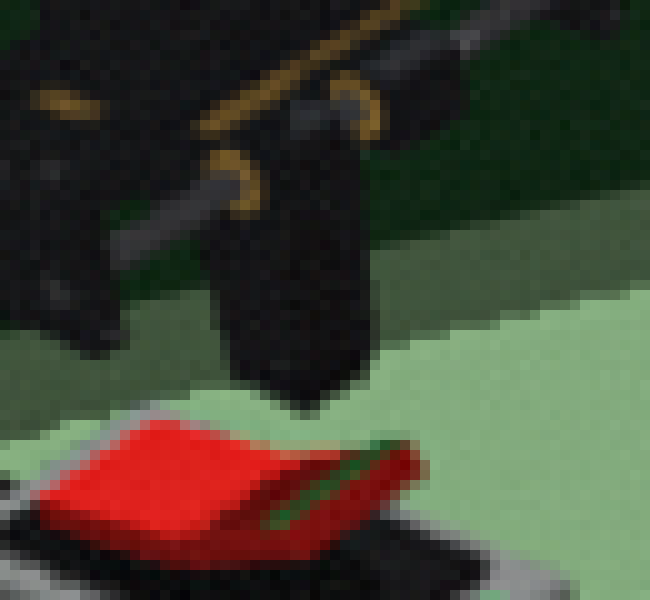

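The finger tips show at about z = 0.12 while the reported TCP is 0.089. The real tips therefore sit about 30 mm above the reported height, and the first press never reached the rocker. I'll go lower in steps, watching the force.

Request:
apply_moves --targets '[{"offset": [0,0,8],"spin": 0},{"offset": [0,0,6],"spin": 0},{"offset": [0,0,4],"spin": 0},{"offset": [0,0,2],"spin": 0},{"offset": [0,0,0],"spin": 0}]'

```text
time_s: 17.4
tcp_pos: [0.4372, 0.2741, 0.0687]
orientation: [-180.0, -0.0, 122.0]
force: [0.4, -0.3, -0.7]
finger_gap: 0.0003
```

Request:
apply_moves --targets '[{"offset": [0,0,2],"spin": 0},{"offset": [0,0,2],"spin": 0},{"offset": [0,0,0],"spin": 0}]'

```text
time_s: 17.77
tcp_pos: [0.4376, 0.2742, 0.0654]
orientation: [180.0, 0.0, 122.0]
force: [-0.2, -0.7, 4.2]
finger_gap: 0.0003
```

Request:
apply_moves --targets '[{"offset": [0,0,2],"spin": 0},{"offset": [0,0,2],"spin": 0},{"offset": [0,0,0],"spin": 0}]'

```text
time_s: 18.15
tcp_pos: [0.4381, 0.2741, 0.0616]
orientation: [179.9, 0.1, 122.0]
force: [0.5, -1.9, 5.5]
finger_gap: 0.0003
```

Request:
apply_moves --targets '[{"offset": [0,0,2],"spin": 0},{"offset": [0,0,2],"spin": 0},{"offset": [0,0,2],"spin": 0},{"offset": [0,0,0],"spin": 0}]'

```text
time_s: 18.65
tcp_pos: [0.4367, 0.2742, 0.0544]
orientation: [-179.9, -0.0, 122.0]
force: [0.6, 0.2, 1.1]
finger_gap: 0.0007
```

Request:
apply_moves --targets '[{"offset": [0,0,2],"spin": 0},{"offset": [0,0,2],"spin": 0},{"offset": [0,0,2],"spin": 0},{"offset": [0,0,0],"spin": 0}]'

```text
time_s: 19.15
tcp_pos: [0.4368, 0.274, 0.0485]
orientation: [-179.9, -0.0, 122.0]
force: [-0.5, -0.3, -0.9]
finger_gap: 0.0003
```

Request:
apply_moves --targets '[{"offset": [0,0,-15],"spin": 0},{"offset": [0,0,-40],"spin": 0},{"offset": [0,0,-50],"spin": -0.168},{"offset": [0,0,-50],"spin": -0.168},{"offset": [0,0,-20],"spin": -0.168},{"offset": [0,0,0],"spin": -0.168},{"offset": [0,0,0],"spin": -0.168},{"offset": [0,0,0],"spin": -0.172},{"offset": [0,0,0],"spin": 0}]' --grip 1

```text
time_s: 20.27
tcp_pos: [0.4374, 0.2742, 0.225]
orientation: [180.0, 0.1, 179.9]
force: [0.5, 0.4, 0.4]
finger_gap: 0.0875
```

```bash
python3 - <<'E'
from fit import *
p=env.read_camera("side"); cv2.imwrite("pics/side6.png",cv2.resize(p["frame"][100:220,130:290],None,fx=3,fy=3))
C=cloud(p,np.ones((420,560),bool))
q=C[(C[:,2]>.062)&(C[:,2]<.13)]
r=q[:,:2]-[.418,.304]; u=r@[.53,-.848]; v=r@[.848,.53]
for a in np.arange(-.06,.06,.02):
    m=(u>a)&(u<a+.02)&(abs(v)<.02); print(round(a,2),m.sum(),np.median(q[m,2]) if m.any() else None)
E
```

```text
-0.06 53 0.09410782901427614
-0.04 125 0.09022794978479404
-0.02 127 0.08130249629855256
0.0 97 0.07556908933642588
0.02 90 0.07283990352522393
0.04 108 0.06853318505946837
```

View pics/side6.png

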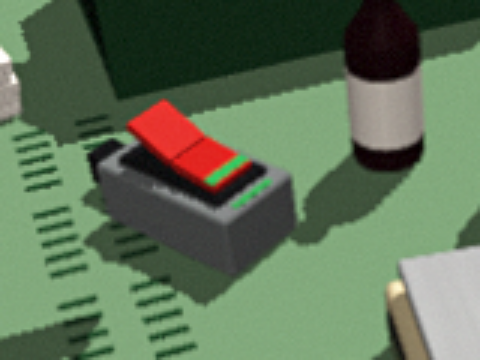

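The rocker is now on: its green-striped end is down at crop (230,170) and its off end is up. Next I'll move over the bottle.

Request:
apply_moves --targets '[{"offset": [-12,-43,0],"spin": 0},{"offset": [-12,-43,0],"spin": 0},{"offset": [-12,-43,0],"spin": 0},{"offset": [-12,-43,0],"spin": 0},{"offset": [-12,-43,0],"spin": 0},{"offset": [-12,-43,0],"spin": 0},{"offset": [-12,-43,0],"spin": 0},{"offset": [-12,-43,0],"spin": 0},{"offset": [-12,-43,0],"spin": 0},{"offset": [-12,-43,0],"spin": 0},{"offset": [-12,-43,0],"spin": 0},{"offset": [-12,-44,0],"spin": 0},{"offset": [-12,-44,0],"spin": 0},{"offset": [-12,-45,0],"spin": 0},{"offset": [0,0,0],"spin": 0},{"offset": [0,0,0],"spin": 0}]'

```text
time_s: 22.32
tcp_pos: [0.6051, -0.3313, 0.2237]
orientation: [179.9, -0.0, 179.9]
force: [0.2, -0.2, -1.1]
finger_gap: 0.088
```

```bash
python3 - <<'E'
from fit import *
p=env.read_camera("side"); cv2.imwrite("pics/side7.png",cv2.resize(p["frame"][150:400,280:520],None,fx=2.4,fy=2.4))
t=env.get_state()["tcp_pos"]; print(t)
C=cloud(p,np.ones((420,560),bool)); q=C[(np.hypot(C[:,0]-t[0],C[:,1]-t[1])<.085)]
h=np.histogram(q[:,2],bins=np.arange(.14,.36,.01)); print([(round(b,2),int(n)) for n,b in zip(*h)])
f=q[q[:,2]>.206]; f=f[np.argsort(f[:,2])][:12]; print(f.round(3).tolist())
E
```

```text
[ 0.60524353 -0.33076176  0.22398945]
[(np.float64(0.14), 267), (np.float64(0.15), 126), (np.float64(0.16), 79), (np.float64(0.17), 78), (np.float64(0.18), 64), (np.float64(0.19), 276), (np.float64(0.2), 61), (np.float64(0.21), 0), (np.float64(0.22), 0), (np.float64(0.23), 0), (np.float64(0.24), 0), (np.float64(0.25), 45), (np.float64(0.26), 179), (np.float64(0.27), 186), (np.float64(0.28), 150), (np.float64(0.29), 94), (np.float64(0.3), 79), (np.float64(0.31), 39), (np.float64(0.32), 157), (np.float64(0.33), 743), (np.float64(0.34), 594)]
[[0.597, -0.381, 0.256], [0.596, -0.382, 0.256], [0.613, -0.286, 0.256], [0.596, -0.379, 0.256], [0.608, -0.287, 0.256], [0.596, -0.378, 0.256], [0.597, -0.287, 0.257], [0.595, -0.28, 0.257], [0.595, -0.385, 0.257], [0.602, -0.287, 0.257], [0.597, -0.285, 0.257], [0.597, -0.282, 0.257]]
```

View pics/side7.png

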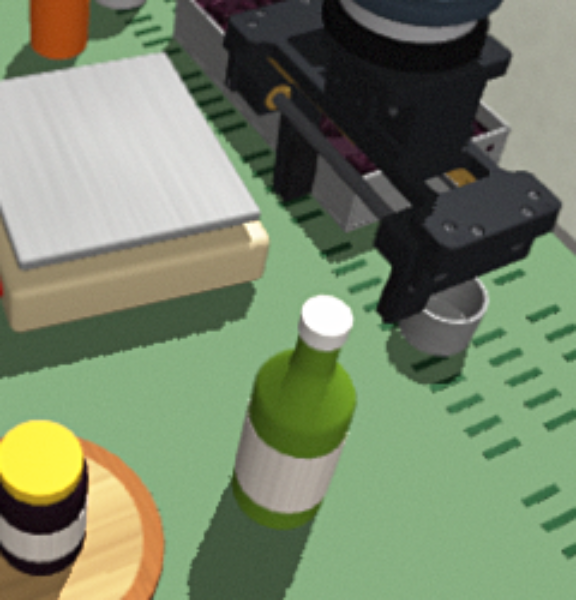

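The view confirms that the open fingers straddle the bottle, with tips at 0.256 against a reported 0.224, so the offset is about 32 mm. I'll descend to grip the neck at about 169 mm.

Request:
apply_moves --targets '[{"offset": [0,-1.5,20],"spin": 0},{"offset": [0,0,30],"spin": 0},{"offset": [0,0,30],"spin": 0},{"offset": [0,0,16],"spin": 0},{"offset": [0,0,8],"spin": 0},{"offset": [0,0,0],"spin": 0}]'

```text
time_s: 23.12
tcp_pos: [0.6054, -0.3331, 0.1199]
orientation: [180.0, -0.0, -180.0]
force: [0.1, 1.0, 0.2]
finger_gap: 0.088
```

Request:
apply_moves --targets '[{"offset": [0,0,0],"spin": 0},{"offset": [0,0,0],"spin": 0},{"offset": [0,0,0],"spin": 0},{"offset": [0,0,0],"spin": 0},{"offset": [0,0,0],"spin": 0},{"offset": [0,0,0],"spin": 0},{"offset": [0,0,0],"spin": 0}]' --grip 0 --force 40

```text
time_s: 24.0
tcp_pos: [0.6054, -0.3332, 0.1199]
orientation: [180.0, -0.0, -180.0]
force: [-0.2, 0.9, 0.7]
finger_gap: 0.0282
```

Request:
apply_moves --targets '[{"offset": [0,0,-3],"spin": 0},{"offset": [0,0,-8],"spin": 0},{"offset": [0,0,-15],"spin": 0},{"offset": [0,0,-22],"spin": 0},{"offset": [0,0,-26],"spin": 0},{"offset": [0,0,-22],"spin": 0},{"offset": [0,0,-12],"spin": 0},{"offset": [0,0,-7],"spin": 0},{"offset": [0,0,0],"spin": 0},{"offset": [0,0,0],"spin": 0}]'

```text
time_s: 25.25
tcp_pos: [0.6049, -0.333, 0.2337]
orientation: [179.9, -0.1, -180.0]
force: [-0.2, 0.2, -6.0]
finger_gap: 0.0284
```

```bash
python3 - <<'E'
from fit import *
p=env.read_camera("side"); cv2.imwrite("pics/side8.png",cv2.resize(p["frame"][100:400,250:520],None,fx=2,fy=2))
s=env.get_state(); t=s["tcp_pos"]; print(t,s["force"],s["finger_gap"])
C=cloud(p,np.ones((420,560),bool)); q=C[(np.hypot(C[:,0]-t[0],C[:,1]-t[1])<.06)]
for a in(.12,.14,.16,.18,.2,.22):
    m=(q[:,2]>a)&(q[:,2]<a+.02); print(a,circ(q[m],.033),m.sum())
print(q[q[:,2]>.06,2].min())
E
```

```text
[ 0.60492699 -0.33298934  0.23366694] [ 0.50183981  0.30210863 -6.71110963] 0.028425197798025614
0.12 (array([ 0.6057625 , -0.33207404]), np.float64(0.00040799305090864074)) 324
0.14 (array([ 0.60545063, -0.33291083]), np.float64(0.0004334369775852928)) 358
0.16 (array([ 0.60552683, -0.33299163]), np.float64(0.00046156396516889436)) 392
0.18 (array([ 0.60549779, -0.33282917]), np.float64(0.00046855409023777855)) 430
0.2 (array([ 0.60569651, -0.33244664]), np.float64(0.0004906569011348116)) 466
0.22 (array([ 0.60611124, -0.3319049 ]), np.float64(0.0005759520593904)) 553
0.1137779607935058
```

View pics/side8.png

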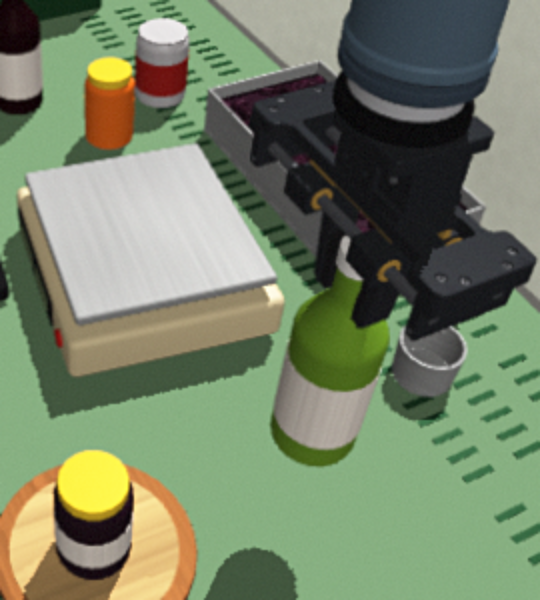

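The bottle hangs upright in the gripper with its base at about 0.114, well above the pan. I'll carry it over with a ramped motion.

Request:
apply_moves --targets '[{"offset": [0,6,0],"spin": 0},{"offset": [0,12,0],"spin": 0},{"offset": [0,20,0],"spin": 0},{"offset": [0,26,0],"spin": 0},{"offset": [0,30,0],"spin": 0},{"offset": [0,32,0],"spin": 0},{"offset": [0,32,0],"spin": 0},{"offset": [-1,32,0],"spin": 0},{"offset": [0,32,0],"spin": 0},{"offset": [0,30,0],"spin": 0},{"offset": [0,22,0],"spin": 0},{"offset": [0,14,0],"spin": 0},{"offset": [0,8,0],"spin": 0},{"offset": [0,6,0],"spin": 0},{"offset": [0,0,0],"spin": 0},{"offset": [0,0,0],"spin": 0},{"offset": [0,0,0],"spin": 0}]'

```text
time_s: 27.42
tcp_pos: [0.6063, -0.0319, 0.2349]
orientation: [-180.0, -0.0, 180.0]
force: [0.5, -0.2, -5.8]
finger_gap: 0.0282
```

Request:
apply_moves --targets '[{"offset": [0,0,8],"spin": 0},{"offset": [0,0,10],"spin": 0},{"offset": [0,0,5],"spin": 0},{"offset": [0,0,3],"spin": 0},{"offset": [0,0,0],"spin": 0},{"offset": [0,0,0],"spin": 0}]'

```text
time_s: 28.18
tcp_pos: [0.6065, -0.0313, 0.2093]
orientation: [-180.0, 0.0, -180.0]
force: [0.1, 1.1, -5.9]
finger_gap: 0.0282
```

Request:
apply_moves --targets '[{"offset": [0,0,1],"spin": 0},{"offset": [0,0,1],"spin": 0},{"offset": [0,0,0],"spin": 0},{"offset": [0,0,0],"spin": 0}]'

```text
time_s: 28.68
tcp_pos: [0.6063, -0.0313, 0.2069]
orientation: [-180.0, -0.0, -180.0]
force: [0.2, -0.2, -6.0]
finger_gap: 0.0286
```

Request:
apply_moves --targets '[{"offset": [0,0,1],"spin": 0},{"offset": [0,0,0.5],"spin": 0},{"offset": [0,0,0],"spin": 0},{"offset": [0,0,0],"spin": 0}]'

```text
time_s: 29.18
tcp_pos: [0.6063, -0.0313, 0.2054]
orientation: [-180.0, 0.0, -180.0]
force: [0.1, 1.2, -5.8]
finger_gap: 0.0283
```

Request:
apply_moves --targets '[{"offset": [0,0,0.8],"spin": 0},{"offset": [0,0,0],"spin": 0},{"offset": [0,0,0],"spin": 0}]'

```text
time_s: 29.55
tcp_pos: [0.6065, -0.0314, 0.2049]
orientation: [-180.0, 0.0, -180.0]
force: [1.0, 0.4, -3.9]
finger_gap: 0.0281
```

Request:
apply_moves --targets '[{"offset": [0,0,0.8],"spin": 0},{"offset": [0,0,0],"spin": 0},{"offset": [0,0,0],"spin": 0}]'

```text
time_s: 29.92
tcp_pos: [0.6068, -0.0314, 0.2048]
orientation: [-180.0, 0.1, -180.0]
force: [-1.5, 0.4, 3.6]
finger_gap: 0.0282
```

Request:
apply_moves --targets '[{"offset": [0,0,0],"spin": 0},{"offset": [0,0,0],"spin": 0},{"offset": [0,0,0],"spin": 0},{"offset": [0,0,0],"spin": 0},{"offset": [0,0,0],"spin": 0},{"offset": [0,0,0],"spin": 0},{"offset": [0,0,-8],"spin": 0},{"offset": [0,0,-16],"spin": 0},{"offset": [0,0,-25],"spin": 0},{"offset": [0,0,-30],"spin": 0},{"offset": [0,0,-30],"spin": 0},{"offset": [0,0,-10],"spin": 0},{"offset": [20,0,0],"spin": 0},{"offset": [35,0,0],"spin": 0},{"offset": [35,0,0],"spin": 0},{"offset": [35,0,0],"spin": 0},{"offset": [35,0,0],"spin": 0},{"offset": [0,0,0],"spin": 0},{"offset": [0,0,0],"spin": 0}]' --grip 1

```text
time_s: 32.3
tcp_pos: [0.4468, -0.0314, 0.323]
orientation: [-180.0, 0.0, 180.0]
force: [-0.4, 0.3, -0.3]
finger_gap: 0.0883
```

```bash
python3 - <<'E'
from fit import *
P={n:env.read_camera(n) for n in("top","side")}
cv2.imwrite("pics/side9.png",P["side"]["frame"])
for n,p in P.items():
    C=cloud(p,np.ones((420,560),bool))
    for k,c,lo,hi,r in(("bottle",(.606,-.031),.095,.205,.033),("jar",(.4335,-.303),.02,.09,.031),("dark",(.604,.336),.01,.12,.033)):
        q=C[np.hypot(C[:,0]-c[0],C[:,1]-c[1])<.055]; mid=(lo+hi)/2
        for a,b in((lo,mid),(mid,hi)):
            s=q[(q[:,2]>a)&(q[:,2]<b)]
            if len(s)>30: print(n,k,circ(s,r),len(s))
    q=C[(C[:,2]>.062)&(C[:,2]<.13)]
    d=q[:,:2]-[.418,.304]; u=d@[.53,-.848]; v=d@[.848,.53]
    m=(abs(u-.035)<.008)&(abs(v)<.02); print(n,"on end z",np.median(q[m,2]) if m.any() else None)
    print(n,"terminal",[world(p,d["point"],z=0)[0].round(3) for d in env.pinpoint(p,"terminal")[:1]])
E
```

```text
top bottle (array([ 0.60599056, -0.02959042]), np.float64(0.00017336538308088123)) 85
top bottle (array([ 0.60619236, -0.02966004]), np.float64(0.00030863757058830626)) 131
top jar (array([ 0.43220099, -0.30307831]), np.float64(0.00035707699645458335)) 120
top jar (array([ 0.43229965, -0.30308367]), np.float64(0.00031551254375580123)) 162
top dark (array([0.59962287, 0.3375701 ]), np.float64(0.00036074968006317293)) 250
top dark (array([0.59964667, 0.33743789]), np.float64(0.0003183198286799624)) 328
top on end z 0.07316785328760411
top terminal []
side bottle (array([ 0.60691178, -0.03051434]), np.float64(0.0006146079833079417)) 704
side bottle (array([ 0.60712349, -0.03048739]), np.float64(0.0006136082923493547)) 801
side jar (array([ 0.4331812 , -0.30378177]), np.float64(0.0005046216581374718)) 360
side jar (array([ 0.43318082, -0.30357674]), np.float64(0.0004843873522252934)) 464
side dark (array([0.60220834, 0.33459927]), np.float64(0.0010305541009584945)) 421
side dark (array([0.60229636, 0.33493311]), np.float64(0.0010460035953673355)) 422
side on end z 0.0722124354449365
side terminal [array([0.402, 0.057, 0.   ])]
```

View pics/side9.png

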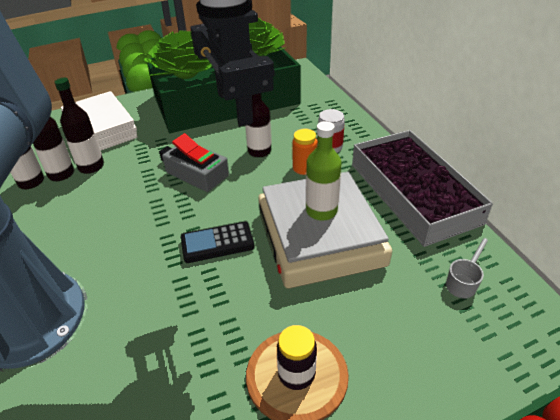

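The bottle stands upright mid-pan at about (322,200). The jar is on the board at (297,357), the rocker is on, and the terminal and dark bottle are in place. I'll hand in.

```bash
python3 -c "
from cell import env
print(env.finish_job())"
```

```text
the job is handed in; nothing more can be done
None
```

The job is handed in, done in the order asked and in about 32 s of the 62 s allowed: jar onto the board, rocker on, then the green bottle onto the pan.

**What went wrong:** the first rocker press missed and left the rocker off. The finger tips were really about 30 mm higher than the reported TCP height, so I measured that offset and pressed again lower. The second press snapped it over, and I allowed for the offset when gripping the bottle. The jar had been gripped before I knew this, so higher than planned, but it held.

**Last checks before hand-in:**
- **Bottle:** upright, about 1–2 mm from the pan centre in both cameras.
- **Jar:** upright and within about 2 mm of the board centre, so wholly on the board.
- **Rocker:** the on end is down at 72–73 mm, matching the 73 mm given for on.
- **Bystanders:** the dark bottle and the card terminal are where they started, within measurement error. The side camera put the terminal at (0.402, 0.057), against (0.404, 0.052) at the start. The top camera's network did not find it in the last picture.
- **Arm:** clear of everything, with the gripper open.

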